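Hold the keeper of the dryer-roller fixture back at the mark

TASK

Get the dryer-roller shaft fixture ready for a colleague, who will slip a new roller onto the shaft: first slide the caliper jaw shut, gently, until it presses the standing shaft against the spring-backed anvil, and leave it shut on the shaft. Then pull the spring-return keeper out by its upright round handle until its pointer stands at the clip on the scale, and finish while still holding it there: do not let go, the spring would snap it back. Keep the shaft standing, and leave the clip and the other things on the counter where they are.

Things in the scene. Friction and masses are not known exactly. Their poses are not given: they have to be found in the camera images.
- fixture: The fixture, bolted to the counter: grey plate 260 x 270 x 12 mm, origin at the centre of its underside, z up. The keeper is pulled out along fixture -x; the jaw closes along fixture -y. Under the keeper an aluminium guide block, x -56 to +20 mm, y -28 to +12 mm, top z = 85 mm; scale bar along x at y = -88 to -72 mm, top z = 72 mm; caliper beam at x = 95 to 109 mm, top z = 42 mm.
- shaft: The steel roller shaft to be clamped, loose, standing upright on the plate between jaw and anvil: 24 mm diameter, 44 mm tall, then a 14 mm neck up to 56 mm; origin at the centre of its underside (world z = 12 mm). It starts 5 to 15 mm clear of the anvil. About 170 g. (An identical spare stands at a far corner of the plate: not part of the job.)
- jaw (a joint): Travel of the sliding caliper jaw in m: 0 = fully open, grows as it shuts (fixture -y); jaw face at fixture y = 60 mm - value. It touches the shaft, with the shaft on the unloaded anvil, at 0.056; end stop 0.066. About 2 N of friction; no spring: it stays where it is left.
- jaw_grip (a point): Where to pinch the jaw: middle of the dark upright grip block on the sliding jaw, at world z = 72 mm. The block is 16 mm wide (fixture x), 24 mm (fixture y); it stands free above the jaw from z = 60 to z = 92 mm. Its centre is 26 mm behind (+y of) the jaw face. Pinch from above across its 16 mm.
- jaw_face (a point): Middle of the jaw's flat face that meets the shaft, z = 37 mm.
- anvil (a joint): How far the anvil is pushed back, m: 0 at rest (its flat face then at fixture y = -20 mm, 36 mm wide about x = 50 mm, z 14 to 54 mm), to 0.008 at its stop; spring of 2 N per mm. It pushes the shaft and jaw back towards 0 when the jaw is let go, which is fine.
- keeper (a joint): How far the spring-return keeper is pulled out, m: 0 = at rest, tongue over the shaft; end stop 0.075. The spring pulls back with about 5 N at 0 and 0.12 N more per mm (8 to 12 N at the mark).
- keeper_handle (a point): Where to hold the keeper: on the axis of its black upright round handle, 18 mm diameter, at world z = 105 mm; the handle stands free from z = 80 to z = 128 mm. Moves with the keeper.
- keeper_pointer (a point): Top of the keeper's pointer, a steel finger 4 mm wide (fixture x) that points sideways (fixture -y) to the scale bar; the point lies at its outer end, z = 81 mm. Moves with the keeper.
- mark (a point): Mark on the white clip that sits on the scale bar, 8 mm wide (fixture x), at the middle of its edge next to the pointer, z = 77 mm. The pointer is at the mark when both have the same fixture x; 28 to 55 mm of pull from rest. The clip sits at a different place each time and must not be moved.
- roller_a: Bystander, leave alone: black drum roller lying flat on the near left of the plate, 60 mm across, 24 mm tall.
- roller_b: Bystander, leave alone: black drum roller lying on the counter left of the fixture, 60 mm across, 24 mm tall.
- spare_shaft: Bystander, leave alone: spare shaft, same shape as the shaft, standing on the far right corner of the plate.
- grease: Bystander, leave alone: small jar, 54 mm across, 60 mm tall, left of the fixture.
- screwdriver: Bystander, leave alone: screwdriver lying right of the fixture.
- wrench: Bystander, leave alone: wrench lying on the far left of the counter.
- mug: Bystander, leave alone: white mug on the far right of the counter.

How it is judged:
On the way, in this order (a step that is already met when the one before it is completed fails the run):
1. the jaw presses the shaft against the anvil, at least 1.5 N on both sides (contact force between each of jaw, anvil and shaft above 1.5 N), for 0.2 s.
2. the keeper's pointer is pulled to the mark (x of keeper_pointer in the frame of mark between -0.004 and 0.004 m), for 0.2 s.
At the end, for the whole second after the job is handed in: Pointer within 4 mm of the mark along the scale, still, the fingers bearing on the keeper with over 2 N (it is held against its spring); the jaw still shut on the shaft (within 4 mm), the shaft upright (within 0.1 rad) on the plate within 5 mm of the resting anvil (all of step 2 and velocity of joint keeper between -0.01 and 0.01 m/s and contact force between the fingers and keeper above 2 N and value of joint jaw above 0.052 m and y of shaft in the frame of fixture below -0.003 m and z of shaft in the frame of fixture below 0.016 m and angle between shaft's own z axis and vertical below 0.1 rad); the arm keeps its last pose, push and grip.
It fails at once if the jaw squeezes the shaft with more than 30 N (contact force between jaw and shaft above 30 N).
It fails at once if the shaft is tipped over (angle between shaft's own z axis and vertical above 0.35 rad).
It fails at once if the clip is moved by more than 3 mm (distance of mark from where it was at the start of the episode above 0.003 m).
It fails at once if another thing on the counter is moved by more than 30 mm (distance of any of roller_a, roller_b, spare_shaft, grease, screwdriver, wrench, mug from where it was at the start of the episode above 0.03 m).
It also fails if it takes over 48 s, if anything falls off the work surface, if the arm or the gripper's body presses on something with over 40 N, if the wrist force passes 120 N, or if a joint passes its speed limit or range.

ROBOT

A 6-joint arm with a two-finger parallel gripper is mounted at the origin on the work surface. World frame = base frame: x ahead of the robot, y to its left, z up, the work surface at z = 0. Lengths are in m, angles in rad, forces in N, time in s.
With the tool pointing down it reaches from about 0.375 to 0.925 m from the base axis. Payload 5.7 kg.
Tool frame: the origin (TCP) lies between the finger pads; the fingertips stand 14 mm ahead of it and the grasp point (between the pads) lies 5 mm behind it (tip_reach is the z of the fingertips in the tool frame, in m); z points along the fingers, y is the line along which they close (so a half turn about z gives the same grasp; the last joint's range is limited). The gripper opens to 88 mm and grips with 3 to 60 N. Pads are 20 mm wide; open, the fingers measure 115 mm over their backs; the gripper's body (75 mm by 178 mm) begins 61 mm behind the grasp point.
Start: joints at [1.042, 0.359, 1.51, -0, 1.272, -0.115], TCP at [0.241, 0.549, 0.237] pointing down, gripper open.
Joint ranges: [-2.97, 2.97], [-1.01, 2.36], [0.21, 2.38], [-0.96, 4.11], [0.2, 2.71], [-2.98, 2.98]. Speed limits (rad/s): [2.39, 2.39, 3.14, 3.14, 3.14, 3.14].

INTERFACE

Orientations are given as a unit quaternion [x, y, z, w].
In Python, from station import state, capture, hand_in, tip_reach gives the robot as it stands.
- The arm moves only by the shell command python3 -m creep 'ROWS' [FORCE]. ROWS is text: rows parted by semicolons, each of 7 numbers parted by spaces: the shift along the tool's x, y, z in m, then the turn, a rotation vector about the tool's x, y, z in rad, then the finger opening in m, from 0 to 0.0878. In form: tx ty tz ax ay az hand; .... A call has 1 to 20 rows; each row is the pose to reach, as a shift and turn from the pose commanded when the call began, along the tool's axes at that moment; what a row does not reach only later rows make up. A row lasts 1/12 s, in which the tool goes at most 41.7 mm and 7.16 degrees, less where a joint would pass 70% of its speed; a pose out of reach is approached as far as the arm can. A call with a gripper value outside its range is refused whole. The fingers move at their own pace and stop on an object; FORCE is the grip in N (left out, the last holds). Time passes only in rows, so rows that repeat a pose let the fingers close. It gives the time, the measured TCP pose, the force, the opening and the grip force at its end, in the units of the state.
- state(): the state, without advancing time (a new reading comes with each control period).
- capture(name): name is "side" or "top" or "wrist"; returns a dict with "color" (400x640x3 uint8, red, green, blue), "camera_matrix" (3x3 intrinsics, pixels), "dist_coeffs" ([k1, k2, p1, p2, k3] as OpenCV has them; the pictures are not rectified), "view" (4x4, takes a point from world to camera coordinates). Camera axes: x right, y down, z forward; pixel columns grow to the right and rows downward; lengths in m; the calibration is good to about 2 mm. A picture is of the moment at which its call begins. There is no depth.
- hand_in(): hands the job in; it is judged then, once.
The state is a dict: "t": time; "joints": joint angles; "joint_velocities": joint speeds; "tau": joint torques, N m; "ee_pos": TCP position; "orientation": TCP orientation; "force": force on the tool from outside, world axes, zero at the start; "moment": the same for the moment, N m; "opening": opening from 0.0 (shut) to 1.0 (fully open); "finger_force": force on a finger pad.
Only numpy, scipy, OpenCV 4.12 (cv2) and the standard library are available. Lean on these libraries where they do the work, as an engineer would, in place of code of your own. Each camera call takes 0.05 s, during which the arm holds its last target. There are 200 camera calls.

## Working session

There is one attempt and no reset: what is moved stays moved. The work goes in short steps, Python scripts to look and compute and a shell command to move; the robot and the scene stay as the last step left them, time stands still between calls to the robot, and variables do not carry over. Pictures are saved under pics/ and viewed, at most 10 in all, crops included, and the job is handed in when it is done.

```bash
mkdir -p pics
python3 - <<'E'
from station import *
import cv2
s=state();print(s,tip_reach)
for n in("top","side"):
    c=capture(n);cv2.imwrite(f"pics/{n}0.png",c["color"][...,::-1]);print(n,c["camera_matrix"],c["dist_coeffs"],c["view"])
E
```

```text
{'t': 0.0, 'joints': array([ 1.04186335e+00,  3.59496319e-01,  1.51143680e+00, -2.45436298e-05,
        1.27249706e+00, -1.15076549e-01]), 'joint_velocities': array([-0.00069281,  0.00212206, -0.00017873, -0.00087221,  0.00031538,
        0.00204366]), 'tau': array([-2.07338118e-03, -5.15394080e+01, -2.70724279e+01,  6.71648677e-02,
        3.50710284e-02, -1.21116714e-04]), 'ee_pos': array([0.24094695, 0.54876169, 0.23581308]), 'orientation': array([ 2.05450993e-01,  9.78666974e-01, -8.75249871e-04, -2.79635285e-04]), 'force': array([ 0.30188259, -0.33034711,  1.11896225]), 'moment': array([-0.01431956, -0.01975086, -0.03049772]), 'finger_force': 0.0, 'opening': 0.9972508514424818} 0.014
top [[487.98777756   0.         319.9854593 ]
 [  0.         487.98777756 198.06496003]
 [  0.           0.           1.        ]] [-0.02303305  0.          0.          0.          0.        ] [[-0.01829778 -0.99979778 -0.00834171  0.0181792 ]
 [-0.98429096  0.01947805 -0.17547623  0.62220421]
 [ 0.17560323  0.00499985 -0.98444833  1.20806824]
 [ 0.          0.          0.          1.        ]]
side [[375.20688807   0.         311.38659835]
 [  0.         375.20688807 202.38971872]
 [  0.           0.           1.        ]] [-0.07369338  0.          0.          0.          0.        ] [[ 0.80550326 -0.59252548  0.00883467 -0.4911445 ]
 [-0.4401776  -0.6082438  -0.66051735  0.3180791 ]
 [ 0.39674699  0.52816005 -0.75075881  1.02466655]
 [ 0.          0.          0.          1.        ]]
```

View pics/top0.png

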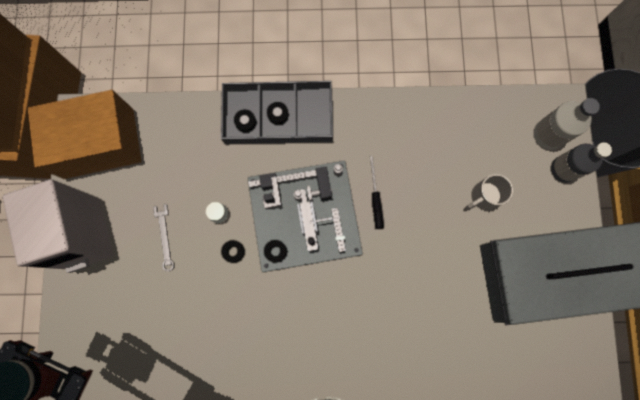

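View pics/side0.png

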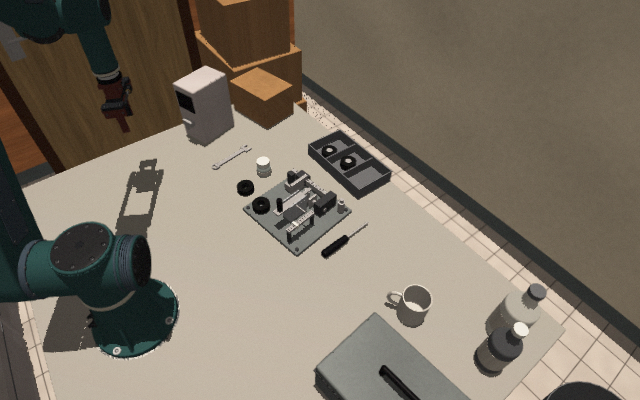

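Top view: the plate has corners around (248,178), (345,161), (362,255) and (263,271). The keeper points towards the robot, the jaw is on the left, and the scale is on the right. I'll enlarge it.

Run:
```python
import cv2
a=cv2.imread("pics/top0.png")[155:277,242:368]
cv2.imwrite("pics/topz.png",cv2.resize(a,None,fx=4.8,fy=4.8,interpolation=cv2.INTER_CUBIC))
```

```text
(no output)
```

View pics/topz.png

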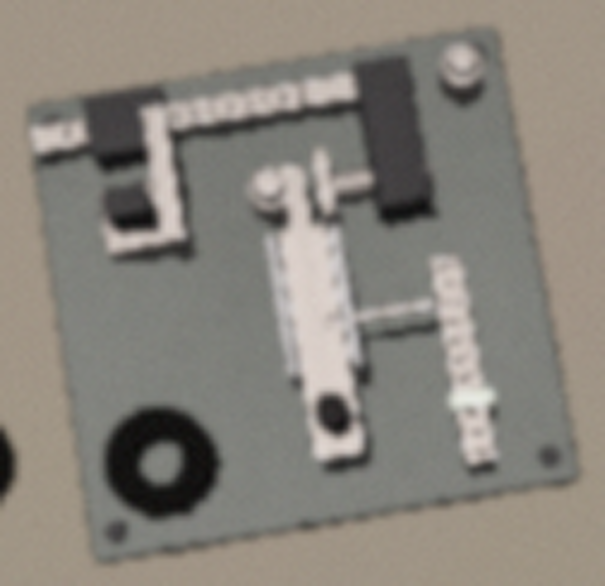

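Zoomed top view: the plate corners are at about (28,103), (495,28), (580,480) and (97,560). The dark grip block is at (130,203), the handle top at (336,410), the clip at (472,398), the pointer tip at (432,307), and the shaft at (268,188).

```bash
cat > h.py <<'E'
import numpy as np,cv2
from scipy.optimize import least_squares
from scipy.spatial.transform import Rotation as R
def ray(c,uv,z):
    p=cv2.undistortPoints(np.array([[uv]],float),c["camera_matrix"],np.array(c["dist_coeffs"]))[0,0]
    V=np.array(c["view"]);d=V[:3,:3].T@np.r_[p,1];o=-V[:3,:3].T@V[:3,3]
    return o+d*(z-o[2])/d[2]
class F:
    def __init__(s,x,y,a): s.t=np.array([x,y]);s.M=np.array([[np.cos(a),-np.sin(a)],[np.sin(a),np.cos(a)]])
    def w(s,p): return s.t+s.M@np.array(p)
    def f(s,p): return s.M.T@(np.array(p)[:2]-s.t)
def proj(c,P):
    V=np.array(c["view"]);return cv2.projectPoints(np.array(P,float).reshape(-1,3),cv2.Rodrigues(V[:3,:3])[0],V[:3,3],c["camera_matrix"],np.array(c["dist_coeffs"]))[0][:,0]
E
python3 - <<'E'
from h import *
from station import *
c=capture("top")
z=lambda u,v:((u+.5)/4.8-.5+242,(v+.5)/4.8-.5+155)
C=[ray(c,z(*p),.012)[:2] for p in[(28,103),(495,28),(580,480),(97,560)]]
G=[(.13,.135),(.13,-.135),(-.13,-.135),(-.13,.135)]
r=least_squares(lambda q:np.ravel([F(*q).w(g)-p for g,p in zip(G,C)]),[.5,0,.1])
print(r.x,r.fun*1e3)
f=F(*r.x)
for n,p,h in[("grip",(130,198),.092),("handle",(336,410),.128),("clip",(472,398),.077),("ptr",(432,307),.081),("shaft",(268,188),.068),("spare",(461,63),.068)]:
    w=ray(c,z(*p),h);print(n,w.round(4),f.f(w).round(4))
E
```

```text
[0.58578139 0.04979717 0.14854558] [-0.07939918  0.904398    1.78645562 -1.96194002 -0.09179549 -0.9135312
 -1.61526095  1.97107322]
grip [0.6241 0.1351 0.092 ] [0.0505 0.0787]
handle [0.5075 0.028  0.128 ] [-0.0806 -0.01  ]
clip [ 0.5171 -0.0419  0.077 ] [-0.0815 -0.0806]
ptr [ 0.5649 -0.0221  0.081 ] [-0.0313 -0.068 ]
shaft [0.6325 0.0639 0.068 ] [0.0483 0.0071]
spare [ 0.699  -0.0409  0.068 ] [ 0.0986 -0.1065]
```

```bash
cat >> h.py <<'E'
def go(s,xyz,yaw):
    "tool-frame shift and rotvec for pointing-down pose with tool y at world angle yaw"
    R0=R.from_quat(s["orientation"]);y=np.array([np.cos(yaw),np.sin(yaw),0]);zz=np.array([0,0,-1.])
    T=R.from_matrix(np.c_[np.cross(y,zz),y,zz])
    return (R0.inv().apply(np.array(xyz)-s["ee_pos"])).round(4),(R0.inv()*T).as_rotvec().round(4)
E
python3 - <<'E'
from h import *
from station import *
s=state();m=R.from_quat(s["orientation"]).as_matrix();print(m.round(3))
f=F(.58578,.0498,.1485)
p=f.w((.05,.079));print(p)
for y in(.1485,.1485+np.pi):print(go(s,[*p,.2],y))
E
```

```text
[[-0.916  0.402 -0.001]
 [ 0.402  0.916 -0.001]
 [ 0.    -0.001 -1.   ]]
[0.62354128 0.13532828]
(array([-0.5165, -0.2248,  0.0362]), array([-1.3000e-03,  6.0000e-04,  1.0085e+00]))
(array([-0.5165, -0.2248,  0.0362]), array([-6.0000e-04, -1.6000e-03, -2.1331e+00]))
```

```bash
python3 -m creep '-0.1 -0.045 0 0 0 0.2 0.05;-0.2 -0.09 0 0 0 0.4 0.05;-0.3 -0.135 0.01 0 0 0.6 0.05;-0.4 -0.18 0.02 0 0 0.8 0.05;-0.5165 -0.2248 0.0362 0 0 1.0085 0.05;-0.5165 -0.2248 0.0362 0 0 1.0085 0.05;-0.5165 -0.2248 0.0362 0 0 1.0085 0.05;-0.5165 -0.2248 0.0362 0 0 1.0085 0.05;-0.5165 -0.2248 0.0362 0 0 1.0085 0.05;-0.5165 -0.2248 0.0362 0 0 1.0085 0.05;-0.5165 -0.2248 0.0362 0 0 1.0085 0.05;-0.5165 -0.2248 0.0362 0 0 1.0085 0.05;-0.5165 -0.2248 0.0362 0 0 1.0085 0.05;-0.5165 -0.2248 0.0362 0 0 1.0085 0.05;-0.5165 -0.2248 0.0362 0 0 1.0085 0.05;-0.5165 -0.2248 0.0362 0 0 1.0085 0.05;-0.5165 -0.2248 0.0362 0 0 1.0085 0.05;-0.5165 -0.2248 0.0362 0 0 1.0085 0.05;-0.5165 -0.2248 0.0362 0 0 1.0085 0.05' 20
python3 - <<'E'
from h import *
from station import *
c=capture("wrist");cv2.imwrite("pics/w1.png",c["color"][...,::-1])
np.savez("w1.npz",**{k:np.array(c[k]) for k in c})
s=state();print(s["ee_pos"],s["joints"],go(s,[.6235,.1353,.2],.1485))
E
```

```text
t: 1.73
ee_pos: [0.6228, 0.137, 0.2006]
orientation: [0.652, 0.758, -0.0, -0.0]
force: [0.5, 0.2, -0.0]
opening: 0.569
finger_force: 0.0
[0.62292924 0.13703549 0.20067649] [ 1.08251766e-01  4.44332365e-01  1.46609594e+00  9.17820241e-05
  1.23129907e+00 -4.19567218e-02] (array([-0.0018,  0.0003,  0.0007]), array([-0.0001, -0.0001,  0.0017]))
```

View pics/w1.png

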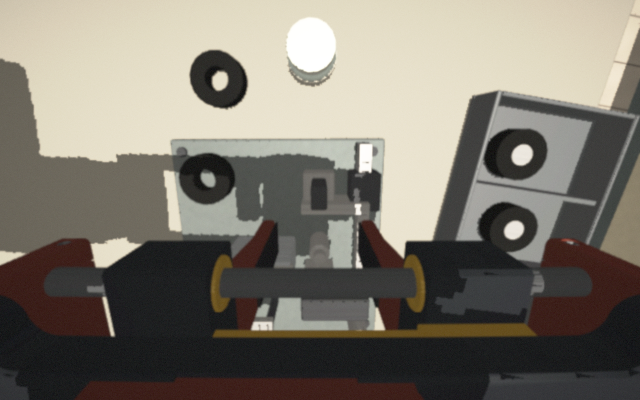

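Wrist view: the plate's left edge runs from (172,140) to (384,139). The grip block is centred near (319,193), between the fingers in x. I'll check this numerically.

Run:
```python
from h import *
c=dict(np.load("w1.npz"));V=c["view"];print("cam",-V[:3,:3].T@V[:3,3],V[2,:3])
f=F(.58578,.0498,.1485)
for n,p,h in[("NL",(172,140),.012),("FL",(384,139),.012),("blk",(319,193),.092),("roller_a",(207,178),.036)]:
    w=ray(c,p,h);print(n,w,f.f(w))
for jy in(.079,.086):
    P=[[*f.w((.05+a*.008,jy+b*.012)),h] for h in(.092,.06) for a in(-1,1) for b in(-1,1)];print(proj(c,P).round(0).tolist())
a=c["color"][165:225,285:355];cv2.imwrite("pics/w1z.png",cv2.resize(a[...,::-1],None,fx=8,fy=8,interpolation=cv2.INTER_NEAREST))
```

```text
cam [0.61389941 0.20085339 0.34911176] [ 0.03518283 -0.23806745 -0.97061118]
NL [0.4420944 0.1629475 0.012    ] [-0.1253635   0.13316119]
FL [0.69381332 0.20214798 0.012     ] [0.12938493 0.13468721]
blk [0.62382666 0.14290249 0.092     ] [0.05140289 0.08644862]
roller_a [0.49569971 0.12839617 0.036     ] [-0.07746019  0.09105896]
[[309.0, 212.0], [309.0, 188.0], [326.0, 213.0], [326.0, 188.0], [310.0, 204.0], [310.0, 182.0], [325.0, 204.0], [325.0, 182.0]]
[[309.0, 206.0], [309.0, 181.0], [326.0, 206.0], [326.0, 181.0], [310.0, 198.0], [310.0, 176.0], [325.0, 198.0], [325.0, 176.0]]
```

View pics/w1z.png

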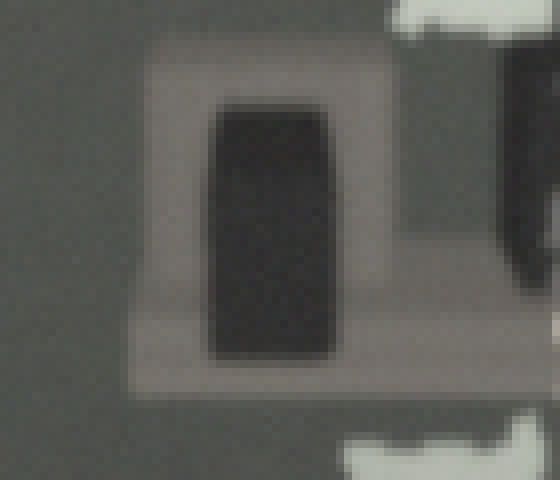

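The block spans columns 311–327 and rows 178–210. That puts it at fixture (0.051, 0.082), so the jaw starts about 4 mm shut. Descending onto it.

Run:
```python
from h import *
from station import *
s=state();f=F(.58578,.0498,.1485)
print(go(s,[*f.w((.051,.082)),.08],.1485))
```

```text
(array([0.0012, 0.0014, 0.1207]), array([-0.0001, -0.0001,  0.0017]))
```

```bash
python3 -m creep '0.001 0.0015 0.03 0 0 0 0.05;0.001 0.0015 0.06 0 0 0 0.05;0.001 0.0015 0.09 0 0 0 0.05;0.001 0.0015 0.11 0 0 0 0.05;0.001 0.0015 0.12 0 0 0 0.05;0.001 0.0015 0.12 0 0 0 0.05;0.001 0.0015 0.12 0 0 0 0.05;0.001 0.0015 0.12 0 0 0 0.01;0.001 0.0015 0.12 0 0 0 0.01;0.001 0.0015 0.12 0 0 0 0.01;0.001 0.0015 0.12 0 0 0 0.01;0.001 0.0015 0.12 0 0 0 0.01;0.001 0.0015 0.12 0 0 0 0.01;0.001 0.0015 0.12 0 0 0 0.01;0.001 0.0015 0.12 0 0 0 0.01' 20
```

```text
t: 3.03
ee_pos: [0.6238, 0.1368, 0.0808]
orientation: [0.653, 0.758, -0.001, -0.001]
force: [-5.3, -0.6, 5.0]
opening: 0.18
finger_force: 20.0
```

```bash
python3 -m creep '-0.003 -0.001 0 0 0 0 0.01;-0.006 -0.001 0 0 0 0 0.01;-0.01 -0.001 0 0 0 0 0.01;-0.014 -0.001 0 0 0 0 0.01;-0.018 -0.001 0 0 0 0 0.01;-0.022 -0.001 0 0 0 0 0.01;-0.026 -0.001 0 0 0 0 0.01;-0.03 -0.001 0 0 0 0 0.01;-0.033 -0.001 0 0 0 0 0.01;-0.036 -0.001 0 0 0 0 0.01;-0.039 -0.001 0 0 0 0 0.01;-0.042 -0.001 0 0 0 0 0.01;-0.044 -0.001 0 0 0 0 0.01;-0.045 -0.001 0 0 0 0 0.01;-0.046 -0.001 0 0 0 0 0.01;-0.046 -0.001 0 0 0 0 0.01;-0.046 -0.001 0 0 0 0 0.01'
python3 - <<'E'
from h import *
from station import *
s=state();f=F(.58578,.0498,.1485);print(f.f(s["ee_pos"]),f.M.T@s["force"][:2])
E
```

```text
t: 4.45
ee_pos: [0.6308, 0.0912, 0.0808]
orientation: [0.653, 0.758, -0.0, -0.0]
force: [-2.0, 1.8, 4.4]
opening: 0.182
finger_force: 20.0
[0.05065864 0.03432144] [-1.73608421  2.07707269]
```

```bash
python3 -m creep '-0.001 0 0 0 0 0 0.01;-0.002 0 0 0 0 0 0.01;-0.003 0 0 0 0 0 0.01;-0.003 0 0 0 0 0 0.01;-0.003 0 0 0 0 0 0.01'|grep force; python3 -m creep '-0.0005 0 0 0 0 0 0.01;-0.001 0 0 0 0 0 0.01;-0.0015 0 0 0 0 0 0.01;-0.0015 0 0 0 0 0 0.01;-0.0015 0 0 0 0 0 0.01'
python3 - <<'E'
from h import *
from station import *
s=state();f=F(.58578,.0498,.1485);print(f.f(s["ee_pos"]),f.M.T@s["force"][:2])
E
```

```text
force: [-2.4, 2.2, 5.8]
finger_force: 20.0
t: 5.28
ee_pos: [0.6314, 0.0869, 0.0808]
orientation: [0.653, 0.758, 0.0, -0.0]
force: [-2.2, 1.8, 6.1]
opening: 0.184
finger_force: 20.0
[0.050611   0.02996971] [-1.93497621  2.10507792]
```

```bash
for i in 1 ; do python3 -m creep '-0.0005 0 0 0 0 0 0.01;-0.001 0 0 0 0 0 0.01;-0.0015 0 0 0 0 0 0.01;-0.0015 0 0 0 0 0 0.01'|grep ^force; python3 -m creep '-0.0005 0 0 0 0 0 0.01;-0.001 0 0 0 0 0 0.01;-0.001 0 0 0 0 0 0.01'; done
python3 - <<'E'
from h import *
from station import *
s=state();f=F(.58578,.0498,.1485);print(f.f(s["ee_pos"]),f.M.T@s["force"][:2])
E
```

```text
force: [-2.6, 3.7, 5.8]
t: 5.87
ee_pos: [0.6317, 0.0851, 0.0808]
orientation: [0.653, 0.758, 0.0, -0.001]
force: [-2.4, 4.1, 5.6]
opening: 0.179
finger_force: 20.0
[0.05064681 0.02811934] [-1.74479273  4.37220835]
```

```bash
python3 -m creep '-0.0005 0 0 0 0 0 0.01;-0.001 0 0 0 0 0 0.01;-0.0015 0 0 0 0 0 0.01;-0.0015 0 0 0 0 0 0.01;-0.0015 0 0 0 0 0 0.01;-0.0015 0 0 0 0 0 0.01;-0.0015 0 0 0 0 0 0.01;-0.0015 0 0 0 0 0 0.01'
python3 - <<'E'
from h import *
from station import *
s=state();f=F(.58578,.0498,.1485);print(f.f(s["ee_pos"]),f.M.T@s["force"][:2])
c=capture("top");a=c["color"][155:277,242:368];cv2.imwrite("pics/topz2.png",cv2.resize(a[...,::-1],None,fx=4.8,fy=4.8,interpolation=cv2.INTER_CUBIC))
E
```

```text
t: 6.53
ee_pos: [0.6319, 0.0842, 0.0808]
orientation: [0.653, 0.758, 0.001, -0.001]
force: [-2.8, 7.0, 5.2]
opening: 0.178
finger_force: 20.0
[0.05067744 0.02715209] [-1.69141968  7.36955343]
```

```bash
python3 -m creep '0 0 0 0 0 0 0.04;0 0 0 0 0 0 0.04;0 0 0 0 0 0 0.04;0 0 -0.01 0 0 0 0.04;0 0 -0.03 0 0 0 0.04;0 0 -0.06 0 0 0 0.04;0 0 -0.09 0 0 0 0.04;0 0 -0.12 0 0 0 0.04;0 0 -0.12 0 0 0 0.04;0 0 -0.12 0 0 0 0.04'
python3 - <<'E'
from h import *
from station import *
s=state();f=F(.58578,.0498,.1485);print(go(s,[*f.w((-.08,-.009)),.2],.1485))
E
```

```text
t: 7.42
ee_pos: [0.6339, 0.0828, 0.2033]
orientation: [0.653, 0.758, 0.002, 0.002]
force: [0.1, 0.7, -0.0]
opening: 0.455
finger_force: 0.0
(array([-0.0345, -0.1325,  0.0026]), array([ 0.0052,  0.001 , -0.0002]))
```

```bash
python3 -m creep '-0.01 -0.03 0 0 0 0 0.06;-0.02 -0.065 0 0 0 0 0.06;-0.03 -0.1 0 0 0 0 0.06;-0.0345 -0.1325 0 0 0 0 0.06;-0.0345 -0.1325 0.002 0 0 0 0.06;-0.0345 -0.1325 0.002 0 0 0 0.06;-0.0345 -0.1325 0.002 0 0 0 0.06'
python3 - <<'E'
from h import *
from station import *
s=state();f=F(.58578,.0498,.1485);print(f.f(s["ee_pos"]))
c=capture("wrist");np.savez("w2.npz",**{k:np.array(c[k]) for k in c})
print(proj(c,[[*f.w((-.0806,-.009)),.128],[*f.w((-.0815,-.08)),.077],[*f.w((-.0313,-.072)),.081],[*f.w((.05,-.008)),.068],[*f.w((.05,.028)),.092]]))
cv2.imwrite("pics/w2.png",c["color"][...,::-1])
E
```

```text
t: 8.0
ee_pos: [0.5064, 0.0292, 0.198]
orientation: [0.653, 0.757, -0.0, -0.0]
force: [0.2, -0.0, 0.4]
opening: 0.687
finger_force: 0.0
[-0.08151451 -0.00863984]
[[317.95017162 210.47627478]
 [317.05063497 260.69760381]
 [364.99393811 255.46794199]
 [443.64452095 193.13221652]
 [459.34361593 160.94792016]]
```

View pics/w2.png

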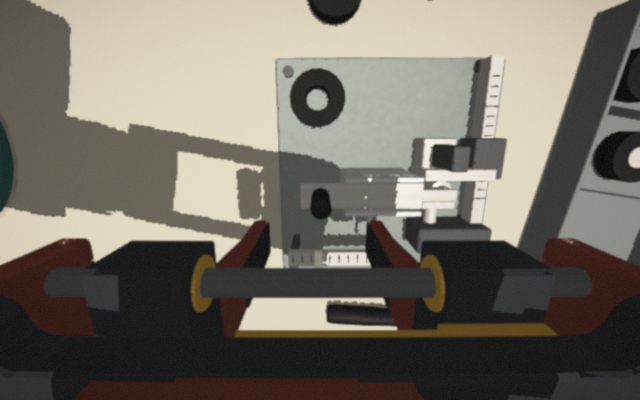

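The handle top is near (320,208), within 2 px of the prediction. The jaw is still shut on the shaft at (440,175). Next I'll shift right for a sharp view of the clip and pointer.

```bash
python3 -m creep '-0.03 0 0 0 0 0 0.06;-0.06 0.01 0 0 0 0 0.06;-0.09 0.02 0 0 0 0 0.06;-0.09 0.02 0 0 0 0 0.06;-0.09 0.02 0 0 0 0 0.06'|head -2
python3 - <<'E'
from h import *
from station import *
s=state();f=F(.58578,.0498,.1485);print(f.f(s["ee_pos"]))
c=capture("wrist");np.savez("w3.npz",**{k:np.array(c[k]) for k in c})
print(proj(c,[[*f.w((-.0806,-.009)),.128],[*f.w((-.0815,-.08)),.077],[*f.w((-.0313,-.072)),.081]]))
a=c["color"][80:260,240:440];cv2.imwrite("pics/w3.png",cv2.resize(a[...,::-1],None,fx=3,fy=3,interpolation=cv2.INTER_CUBIC))
E
```

```text
t: 8.47
ee_pos: [0.5413, -0.0579, 0.1981]
[-0.05991516 -0.09996322]
[[288.86580941  93.2442931 ]
 [295.00576276 176.0032104 ]
 [346.4342116  168.43047177]]
```

View pics/w3.png

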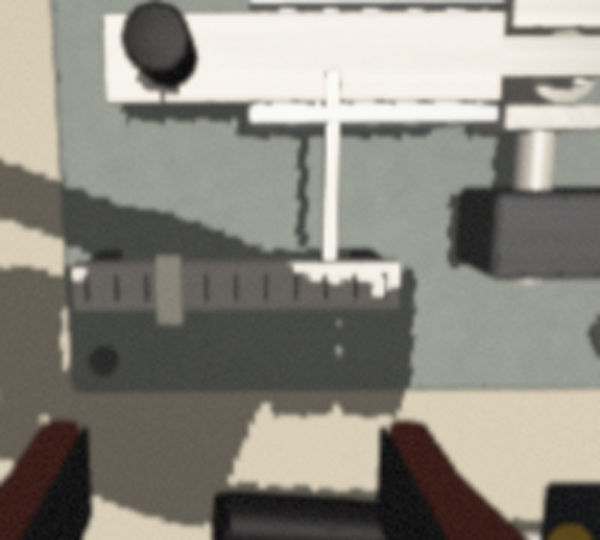

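Zoomed wrist view: the clip is at column 169 with its top edge at row 256. The pointer tip is at (331,256), and the handle top is near (157,37).

Run:
```python
from h import *
from station import *
c=dict(np.load("w3.npz"));f=F(.58578,.0498,.1485)
z=lambda u,v:((u+.5)/3-.5+240,(v+.5)/3-.5+80)
for n,p,h in[("clip",(169,257),.077),("ptr",(331,256),.081),("handle",(157,37),.128),("handlebase",(174,67),.08)]:
    print(n,f.f(ray(c,z(*p),h)))
s=state();print(go(s,[*f.w((-.08,-.009)),.2],.1485))
```

```text
clip [-0.08030895 -0.06944958]
ptr [-0.02794003 -0.06868266]
handle [-0.07823553 -0.00812614]
handlebase [-0.07741    -0.01080408]
(array([ 0.0897, -0.0192, -0.002 ]), array([-0.0006, -0.0006, -0.0009]))
```

```bash
python3 -m creep '0.03 -0.006 0 0 0 0 0.06;0.06 -0.012 0 0 0 0 0.06;0.0897 -0.0177 0 0 0 0 0.06;0.0897 -0.0177 0 0 0 0 0.06;0.0897 -0.0177 0.03 0 0 0 0.06;0.0897 -0.0177 0.06 0 0 0 0.06;0.0897 -0.0177 0.08 0 0 0 0.06;0.0897 -0.0177 0.092 0 0 0 0.06;0.0897 -0.0177 0.092 0 0 0 0.06;0.0897 -0.0177 0.092 0 0 0 0.06;0.0897 -0.0177 0.092 0 0 0 0.01;0.0897 -0.0177 0.092 0 0 0 0.01;0.0897 -0.0177 0.092 0 0 0 0.01;0.0897 -0.0177 0.092 0 0 0 0.01;0.0897 -0.0177 0.092 0 0 0 0.01;0.0897 -0.0177 0.092 0 0 0 0.01;0.0897 -0.0177 0.092 0 0 0 0.01;0.0897 -0.0177 0.092 0 0 0 0.01' 30
python3 - <<'E'
from h import *
from station import *
s=state();f=F(.58578,.0498,.1485);print(f.f(s["ee_pos"]),f.M.T@s["force"][:2],s["opening"]*88)
E
```

```text
t: 10.02
ee_pos: [0.5088, 0.0293, 0.1067]
orientation: [0.653, 0.758, 0.0, 0.0]
force: [0.8, 0.7, 1.7]
opening: 0.202
finger_force: 30.0
[-0.07918357 -0.00892591] [0.90166481 0.52254582] 17.78054474084452
```

```bash
python3 -m creep '0 -0.003 0 0 0 0 0.01;0 -0.007 0 0 0 0 0.01;0 -0.012 0 0 0 0 0.01;0 -0.017 0 0 0 0 0.01;0 -0.022 0 0 0 0 0.01;0 -0.027 0 0 0 0 0.01;0 -0.032 0 0 0 0 0.01;0 -0.037 0 0 0 0 0.01;0 -0.042 0 0 0 0 0.01;0 -0.046 0 0 0 0 0.01;0 -0.049 0 0 0 0 0.01;0 -0.051 0 0 0 0 0.01;0 -0.051 0 0 0 0 0.01;0 -0.051 0 0 0 0 0.01;0 -0.051 0 0 0 0 0.01'
python3 - <<'E'
from h import *
from station import *
s=state();f=F(.58578,.0498,.1485);print(f.f(s["ee_pos"]),f.M.T@s["force"][:2],s["opening"]*88)
im=[]
for n in("top","side","wrist"):
    c=capture(n)
    u,v=proj(c,[[*f.w((-.081,-.075)),.078]])[0];print(n,u,v)
    if n=="wrist":cv2.imwrite("pics/w4.png",c["color"][...,::-1]);continue
    u,v=int(u),int(v);print(n,u-30,v-30);np.savez(n+"5.npz",**{k:np.array(c[k]) for k in c})
    im.append(cv2.resize(c["color"][v-30:v+30,u-30:u+30,::-1],None,fx=6.6,fy=6.6,interpolation=cv2.INTER_CUBIC))
cv2.imwrite("pics/ts.png",np.hstack(im))
E
```

```text
t: 11.27
ee_pos: [0.4617, 0.0219, 0.1067]
orientation: [0.653, 0.757, 0.002, 0.002]
force: [8.9, 4.4, -9.6]
opening: 0.202
finger_force: 30.0
[-0.12688036 -0.00918501] [9.42428268 3.06209032] 17.813537444404187
top 337.7246969525572 237.6603240570136
top 307 207
side 294.242519342316 222.31790518279158
side 264 192
wrist 378.2671212451255 310.90419703507797
```

View pics/ts.png

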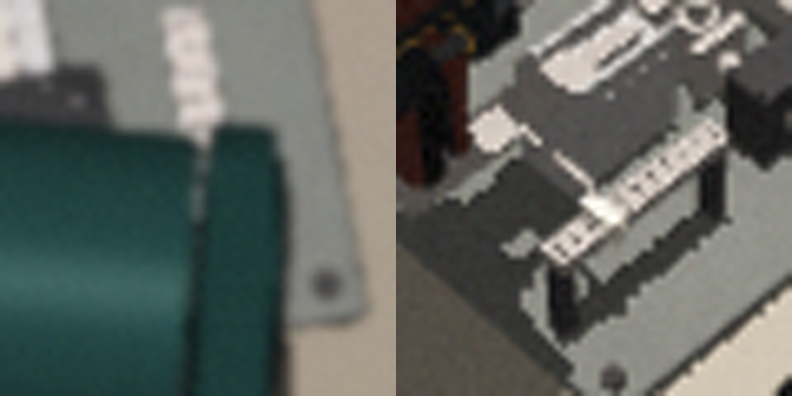

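Top is blocked by the arm. In the side view the pointer ends near (588,192) at the clip (603,208), slightly short of centre. The TCP has moved only 47.7 mm, so I need about 3.5 mm more.

```bash
python3 -m creep '0 -0.001 0 0 0 0 0.01;0 -0.002 0 0 0 0 0.01;0 -0.003 0 0 0 0 0.01;0 -0.0035 0 0 0 0 0.01;0 -0.0035 0 0 0 0 0.01;0 -0.0035 0 0 0 0 0.01;0 -0.0035 0 0 0 0 0.01;0 -0.0035 0 0 0 0 0.01'
python3 - <<'E'
from h import *
from station import *
s=state();f=F(.58578,.0498,.1485);print(f.f(s["ee_pos"]),f.M.T@s["force"][:2],s["opening"]*88)
im=np.mean([capture("side")["color"].astype(float) for _ in range(4)],0).astype(np.uint8)
c=capture("side")
a=im[202:238,270:318,::-1];cv2.imwrite("pics/s6.png",cv2.resize(a,None,fx=16,fy=16,interpolation=cv2.INTER_CUBIC))
for n,p in[("clip",(-.0803,-.072,.077)),("clip+4",(-.0763,-.072,.077)),("ptr at clip",(-.0803,-.069,.081)),("ptr base",(-.0803,-.035,.081)),("ptr at clip+4",(-.0763,-.069,.081)),("base+4",(-.0763,-.035,.081)),("barN",(-.1155,-.072,.072))]:
    print(n,((proj(c,[[*f.w(p[:2]),p[2]]])[0]-[270,202]+.5)*16-.5).round(0))
E
```

```text
t: 12.08
ee_pos: [0.4584, 0.0214, 0.1067]
orientation: [0.653, 0.757, 0.002, 0.002]
force: [9.4, 3.7, -9.4]
opening: 0.201
finger_force: 30.0
[-0.13017368 -0.00921105] [9.81979761 2.24398611] 17.652288366045724
clip [388. 325.]
clip+4 [403. 314.]
ptr at clip [376. 303.]
ptr base [257. 206.]
ptr at clip+4 [391. 292.]
base+4 [272. 195.]
barN [253. 443.]
```

View pics/s6.png

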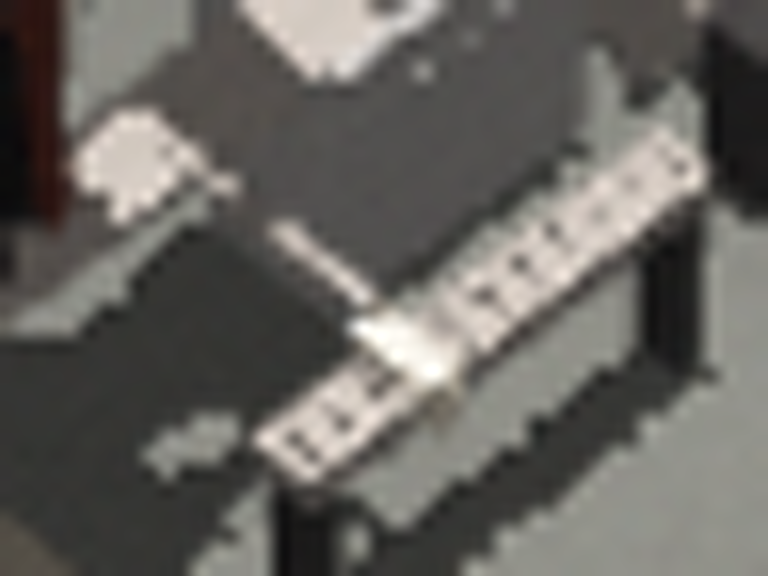

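The pointer tip (~(366,297)) lines up with the clip's edge middle (~(373,318)) to about 1 mm along the scale. One last check of the jaw and shaft before handing in.

Run:
```python
from h import *
from station import *
c=capture("side");cv2.imwrite("pics/s7.png",cv2.resize(c["color"][165:240,240:360,::-1],None,fx=6,fy=6,interpolation=cv2.INTER_CUBIC))
s=state();print(s["joint_velocities"].round(4),s["finger_force"],s["t"])
```

```text
[0.0006 0.     0.0007 0.0005 0.0009 0.0005] 30.01038908958435 12.3833
```

View pics/s7.png

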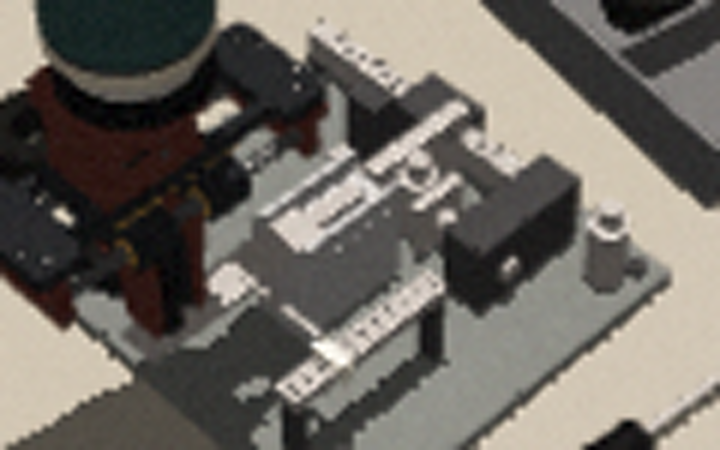

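The shaft stands at (418,170) between the jaw (430,130) and the anvil (440,190). The pointer is at the clip and the handle is held with 30 N.

```bash
python3 -c "
from station import *
print(hand_in())"
```

```text
the job is handed in; nothing more can be done
None
```

I handed the job in with the jaw shut on the standing shaft (pressed at about 5 N before release) and the keeper still held with a 30 N grip, its pointer within about 1 mm of the clip mark by my measurements; the station returned no verdict.

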